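Pin the gearbox housing in its checking fixture and record the reading

TASK

Gauge the housing that lies in the checking fixture: with the fingertips push the three black-headed pins lightly down until each is fully home, first the locating pin with the big round head, then the locating pin with the oblong head, then the check pin with the slim round head. Once all three are down, tap the long record key at the front of the readout and let it come up again. Only press: do not pull a pin up, shift the housing, press the two small square keys, lean on the indicator, or disturb the gauges, setting disc and caliper lying about.

Things in the scene. Friction and masses are not known exactly. Their poses are not given: they have to be found in the camera images.
- fixture: checking fixture, fixed: grey plate 310 x 300 x 18 mm on the granite table, with a housing on it. Origin: on the table under the middle of the housing; x points away from the robot at yaw 0, z up. Plate spans x -165 to +145, y -150 to +150 mm. Pin stations stand at fixture (0, +113), (0, -113) and (-88, 0) mm; which pin is at which place changes from run to run
- casting: aluminium gearbox housing, about 1.3 kg, loose on four rests: flange 130 x 180 x 14 mm, three ears with 13 mm holes under the pins, boxy middle 96 x 146 mm with two round bosses on top, highest point 116 mm above the table. Origin: centre of its underside, 36 mm above the table; axes as the fixture's
- station_round: fixed steel station that carries the round pin: post 24 mm square, 50 mm on the robot's side of the pin, and an arm with a bushing, top 84 mm above the table. Origin: on the fixture plate, on the pin's axis
- pin_round_top (a point): centre of the top face of the first locating pin (moves with it): black mushroom head 32 mm across and 16 mm high on a 10 mm steel shank, standing upright in a steel arm. When the pin is home its top is 100 mm above the table; up, 125 mm
- pin_round (a joint): slide of the round-headed pin, m: 0 = up, grows as it is pressed down, 0.025 = home (its shoulder stops hard on the bushing). It starts 0 to 6 mm down, needs about 3 N to move over the whole way, and stays where it is left. It can also be pulled up, to -0.012
- station_oblong: fixed steel station that carries the oblong pin: post 24 mm square, 50 mm on the robot's side of the pin, and an arm with a bushing, top 84 mm above the table. Origin: on the fixture plate, on the pin's axis
- pin_oblong_top (a point): centre of the top face of the second locating pin (moves with it): black oblong head 42 x 16 mm, 16 mm high, long along the fixture's y. Heights as for the round one: 100 mm home, 125 mm up
- pin_oblong (a joint): slide of the oblong-headed pin, m: same behaviour and values as pin_round
- station_slim: fixed steel station that carries the slim pin: post 24 mm square, 50 mm on the robot's side of the pin, and an arm with a bushing, top 84 mm above the table. Origin: on the fixture plate, on the pin's axis
- pin_slim_top (a point): centre of the top face of the check pin (moves with it): black slim round head 16 mm across, 16 mm high. Heights as for the round one: 100 mm home, 125 mm up
- pin_slim (a joint): slide of the slim check pin, m: same behaviour and values as pin_round
- indicator: grey digital indicator, 56 mm across, lying face up on a steel bracket at the far side of the fixture, centred at fixture (+114, 0) mm, top 85 mm above the table, its spindle pointing at the housing. Origin: foot of the bracket, on the fixture plate
- readout: readout, fixed, grey plastic, 150 mm (x) x 140 mm (y): keypad 40 mm high on the robot's side, raised screen 71 mm high on the far side (readout x +23 to +73 mm). Origin: centre of its underside on the table; x away from the robot at yaw 0
- record_key_top (a point): centre of the top face of the record key: long white key 18 mm (x) x 52 mm (y), at readout (-46, 0) mm, top 48 mm above the table when up; the only long key, nearest the robot
- record_key (a joint): record key, m: 0 = up, 0.004 = fully down; springs back by itself; starts to move at about 1.2 N and is fully down at about 2.8 N
- left_key (a joint): small square white key 18 x 18 mm at readout (+2, +36) mm: not to be pressed; same spring and values as record_key
- right_key (a joint): small square white key 18 x 18 mm at readout (+2, -36) mm: not to be pressed; same spring and values as record_key
- plug_gauge: loose steel plug gauge, 76 mm long, 16 mm wide, 14 mm high, lying on the far right corner of the fixture plate
- ring_gauge: loose dark steel ring gauge, 44 mm across, 14 mm high, on the far left corner of the fixture plate
- setting_master: loose stepped steel disc, 52 mm across, 40 mm high, on the table behind the readout
- caliper: loose digital caliper, 210 mm long, 11 mm high, lying crosswise on the table between the robot and the readout

How it is judged:
On the way, in this order (a step that is already met when the one before it is completed fails the run):
1. the round-headed pin is home (value of joint pin_round above 0.022 m), for 0.1 s.
2. the oblong-headed pin is home (value of joint pin_oblong above 0.022 m), for 0.1 s.
3. the slim check pin is home (value of joint pin_slim above 0.022 m), for 0.1 s.
4. the record key is pressed (value of joint record_key above 0.0025 m), for 0.05 s.
At the end, for the whole second after the job is handed in: all three pins are within 3 mm of home, all keys are up, and the housing rests within 8 mm of where it lay (value of joint each of pin_round, pin_oblong, pin_slim above 0.022 m and value of joint each of record_key, left_key, right_key below 0.001 m and distance of casting from where it was at the start of the episode below 0.008 m and linear speed of casting below 0.02 m/s); the robot touches nothing.
It fails at once if out of order: the oblong pin or the slim pin is pressed before the pin ahead of it is home, or the record key before all three pins are home ((value of joint pin_oblong above 0.012 m and value of joint pin_round below 0.021 m) or (value of joint pin_slim above 0.012 m and value of joint pin_oblong below 0.021 m) or (value of joint record_key above 0.002 m and value of joint any of pin_round, pin_oblong, pin_slim below 0.021 m)).
It fails at once if a small square key is pressed (value of joint any of left_key, right_key above 0.002 m).
It fails at once if a pin is pulled up more than 4 mm above its up position, or the housing is lifted or shifted more than 8 mm (value of joint any of pin_round, pin_oblong, pin_slim below -0.004 m or distance of casting from where it was at the start of the episode above 0.008 m).
It fails at once if a pin or the readout is pressed hard (more than 40 N), or the indicator is leaned on (more than 5 N) (contact force between the fingers and station_round above 40 N or contact force between the fingers and station_oblong above 40 N or contact force between the fingers and station_slim above 40 N or contact force between the fingers and readout above 40 N or contact force between any of the fingers, the arm and indicator above 5 N).
It fails at once if the plug gauge, ring gauge, setting disc or caliper is moved more than 20 mm (distance of any of plug_gauge, ring_gauge, setting_master, caliper from where it was at the start of the episode above 0.02 m).
It also fails if it takes over 53 s, if anything falls off the work surface, if the arm or the gripper's body presses on something with over 40 N, if the wrist force passes 120 N, or if a joint passes its speed limit or range.

ROBOT

A 6-joint arm with a two-finger parallel gripper is mounted at the origin on the work surface. World frame = base frame: x ahead of the robot, y to its left, z up, the work surface at z = 0. Lengths are in m, angles in rad, forces in N, time in s.
With the tool pointing down it reaches from about 0.35 to 0.775 m from the base axis. Payload 5.5 kg.
Tool frame: the origin (TCP) lies midway between the tips of the shut fingers; the grasp point (between the pads) lies 19 mm behind it; z points along the fingers, y is the line along which they close (so a half turn about z gives the same grasp; the last joint's range is limited). The gripper opens to 85 mm and grips with 20 to 120 N. Pads are 22 mm wide; open, the fingers measure 114 mm over their backs; the gripper's body (76 mm by 85 mm) begins 54 mm behind the grasp point. The pads swing forward as they close: fully open they stand 13 mm farther back than shut.
Start: joints at [1.153, 0.313, 0.046, 1.304, 0, 1.431], TCP at [0.158, 0.553, 0.231] pointing down, gripper open.
Joint ranges: [-2.76, 2.76], [-0.86, 1.69], [-1.03, 1.26], [-2.2, 2.34], [-1.47, 1.5], [-3.14, 3.14]. Speed limits (rad/s): [2.57, 2.57, 3.14, 3.14, 3.14, 3.14].

INTERFACE

Orientations are given as a unit quaternion [w, x, y, z].
In Python, from workcell import telemetry, imaging, env gives the robot as it stands. The module is installed in compiled form; this text tells all that it offers.
- The arm moves only by the tool step_arm, never from a script. Its argument "moves" is a list of rows, each a list of 3 entries, a list of its own where there are three numbers: the shift along the tool's x, y, z in mm, then the turn, a rotation vector about the tool's x, y, z in rad, then the finger opening in mm, from 0 to 85.4. A call has 1 to 8 rows; each row is the pose to reach, as a shift and turn from the pose commanded when the call began, along the tool's axes at that moment; what a row does not reach only later rows make up. A row lasts 1/12 s, in which the tool goes at most 41.7 mm and 7.16 degrees, less where a joint would pass 70% of its speed; a pose out of reach is approached as far as the arm can. A call with a gripper value outside its range is refused whole. The fingers move at their own pace and stop on an object; "grip_force" is the grip in N (left out, the last holds). Time passes only in rows, so rows that repeat a pose let the fingers close. It gives the time, the measured TCP pose, the force, the opening and the grip force at its end, in the units of the state.
- telemetry.get_state(): the state, without advancing time (a new reading comes with each control period).
- imaging.read_camera(name): name is "side" or "top" or "wrist"; returns the picture (420x560x3 uint8, red, green, blue); there is no depth.
- imaging.camera_params(name): a dict with "camera_matrix" (3x3 intrinsics, pixels), "D" ([k1, k2, p1, p2, k3] as OpenCV has them; the pictures are not rectified), "pose" (4x4, takes a point from camera to world coordinates). Camera axes: x right, y up, looking along -z (the intrinsics and any distortion apply to the point x, -y, -z); pixel columns grow to the right and rows downward; lengths in m; the calibration is good to about 2 mm. A picture is of the moment at which its call begins: read the wrist's pose just before it. camera_params takes no time and is no camera call; for the wrist camera it gives the pose at the moment of the call.
- env.hand_in(): hands the job in; it is judged then, once.
The state is a dict: "clock": time; "joint_pos": joint angles; "qvel": joint speeds; "tau": joint torques, N m; "tcp_pos": TCP position; "orientation": TCP orientation; "wrist_force": force on the tool from outside, world axes, zero at the start; "ft_torque": the same for the moment, N m; "finger_gap": finger opening in m; "grip_force": force on a finger pad.
Only numpy, scipy, OpenCV 4.12 (cv2) and the standard library are available. Lean on these libraries where they do the work, as an engineer would, in place of code of your own. Each camera call takes 0.05 s, during which the arm holds its last target. There are 200 camera calls.

## Working session

There is one attempt and no reset: what is moved stays moved. The work goes in short steps, Python scripts to look and compute and a tool call to move; the robot and the scene stay as the last step left them, time stands still between calls to the robot, and variables do not carry over. Pictures are saved under pics/ and viewed, at most 10 in all, crops included, and the job is handed in when it is done.

Besides the shell and the picture viewer there is one more tool, called after "Request:" as a command line: name --argument value ..., lists and objects as JSON in quotes. step_arm: Moves the arm, as the interface text tells. Its arguments: {"type":"object","properties":{"moves":{"type":"array"},"grip_force":{"type":"number"}},"required":["moves"]}

```bash
mkdir -p pics
python3 - <<'E'
from workcell import telemetry, imaging
import cv2,numpy as np
for n in ("top","side"):
    im=imaging.read_camera(n); cv2.imwrite(f"pics/{n}.png",im[:,:,::-1])
    p=imaging.camera_params(n); print(n,np.round(p["camera_matrix"],1).tolist(),p["D"],np.round(p["pose"],3).tolist())
s=telemetry.get_state(); print(s)
E
```

```text
top [[422.7, 0.0, 275.7], [0.0, 422.7, 203.5], [0.0, 0.0, 1.0]] [-0.10321223  0.          0.          0.          0.        ] [[-0.02, 0.992, -0.122, 0.445], [-1.0, -0.022, -0.014, -0.068], [-0.016, 0.121, 0.992, 0.969], [0.0, 0.0, 0.0, 1.0]]
side [[496.0, 0.0, 280.8], [0.0, 496.0, 215.1], [0.0, 0.0, 1.0]] [-0.05775125  0.          0.          0.          0.        ] [[0.971, 0.194, -0.14, 0.374], [-0.238, 0.736, -0.633, -0.879], [-0.019, 0.648, 0.761, 1.046], [0.0, 0.0, 0.0, 1.0]]
{'clock': 0.1, 'joint_pos': array([1.15340467e+00, 3.13958448e-01, 4.51020341e-02, 1.30363240e+00,
       6.58027260e-06, 1.43120021e+00]), 'qvel': array([ 0.00148553, -0.00273019,  0.00312003,  0.00101373,  0.00018185,
        0.00132445]), 'tau': array([ 4.00610967e-03, -4.81723166e+01,  2.99244386e+01,  1.27477982e-02,
       -3.27274915e-05,  2.14234808e-05]), 'tcp_pos': array([0.15750102, 0.55252568, 0.23048307]), 'orientation': array([-2.35802292e-04,  1.38451537e-01,  9.90368848e-01, -8.12733448e-04]), 'wrist_force': array([-0.82055801,  1.03729663,  0.24370181]), 'ft_torque': array([0.02778772, 0.03660969, 0.01185552]), 'grip_force': 0.0, 'finger_gap': 0.0850955145698107}
```

View pics/top.png

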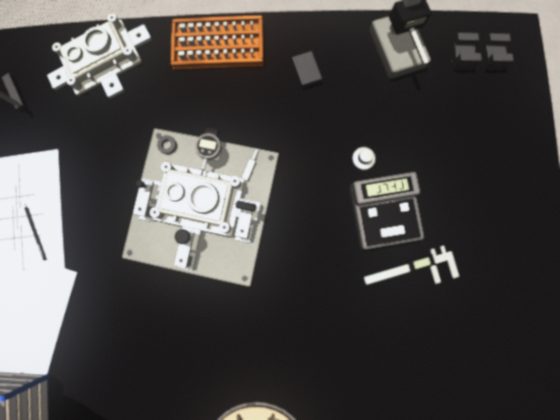

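View pics/side.png

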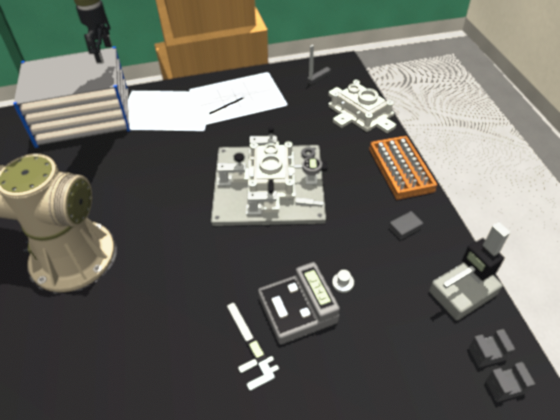

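The top view shows the fixture around (200,205). The round head is at the front station (182,237), the oblong at the right (245,206) and the slim at the left (144,185). The readout is at (390,212), with the record key at (393,231). The side view shows the same layout. I'll enlarge both for exact pixels.

Run:
```python
import cv2,numpy as np
t=cv2.imread("pics/top.png");s=cv2.imread("pics/side.png")
def crop(im,x,y,w,h,k): return cv2.resize(im[y:y+h,x:x+w],None,fx=k,fy=k,interpolation=cv2.INTER_CUBIC)
a=crop(t,115,120,170,170,3.5);  # 595
cv2.imwrite("pics/c1.png",a)
a=crop(s,205,125,130,105,5); cv2.imwrite("pics/c2.png",a)
a=np.hstack([crop(t,345,165,90,90,4),crop(s,250,255,100,90,4)]);cv2.imwrite("pics/c3.png",a)
```

```text
(no output)
```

View pics/c1.png

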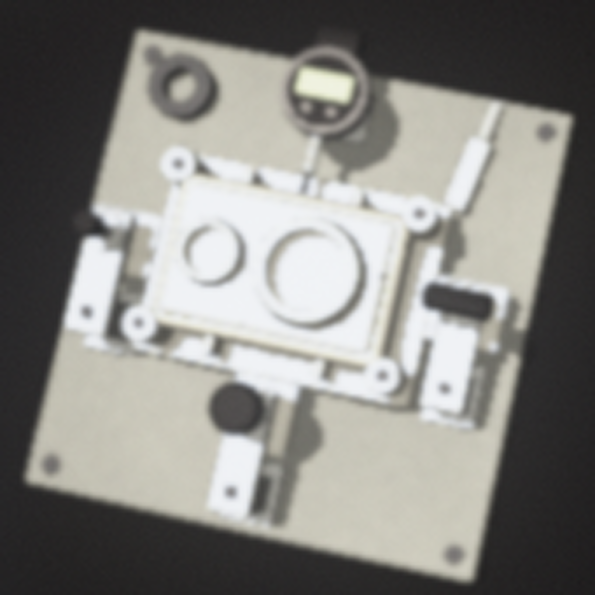

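View pics/c2.png

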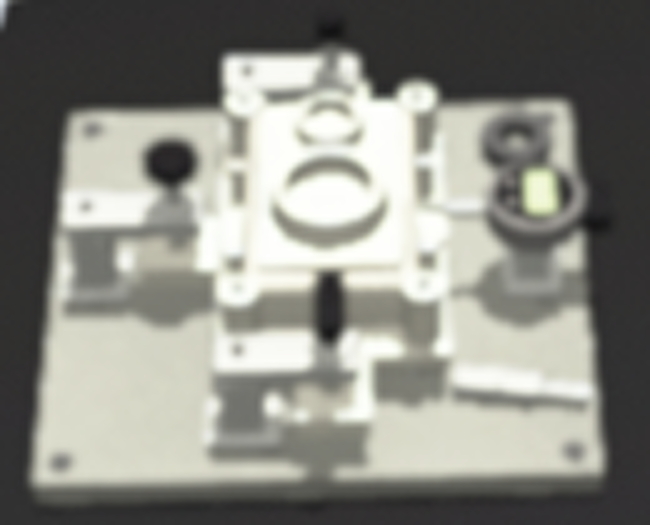

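View pics/c3.png

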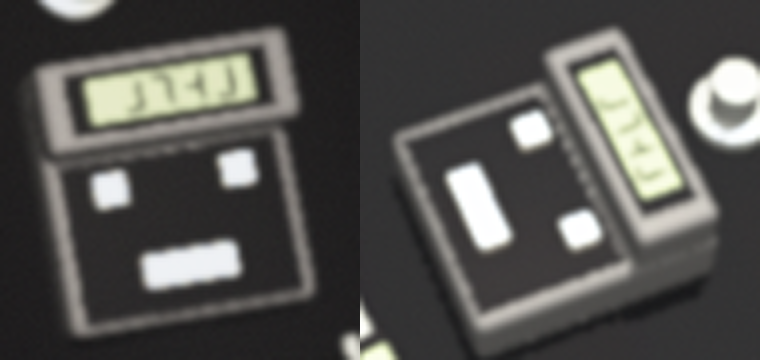

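The crops give clear centres for the three heads, the four plate corners and the keys in both views. Next I triangulate them and fit the fixture and readout frames.

```bash
cat > h.py <<'E'
import cv2,numpy as np
from workcell import imaging
from scipy.spatial.transform import Rotation as R
def ray(cam,uv,p=None):
    p=p or imaging.camera_params(cam)
    n=cv2.undistortPoints(np.array([[uv]],float),p["camera_matrix"],np.array(p["D"],float))[0,0]
    T=np.array(p["pose"]); return T[:3,3],T[:3,:3]@np.array([n[0],-n[1],-1.])
def tri(rs):
    A=np.zeros((3,3));b=np.zeros(3)
    for o,d in rs:
        d=d/np.linalg.norm(d);M=np.eye(3)-np.outer(d,d);A+=M;b+=M@o
    x=np.linalg.solve(A,b); return x,[1e3*np.linalg.norm(np.cross(x-o,d/np.linalg.norm(d))) for o,d in rs]
def onz(r,z): o,d=r; return o+d*(z-o[2])/d[2]
def fit(P,Q): # planar rigid P(local)->Q
    P=np.array(P);Q=np.array(Q)[:,:2];p=P-P.mean(0);q=Q-Q.mean(0)
    a=np.arctan2((p[:,0]*q[:,1]-p[:,1]*q[:,0]).sum(),(p*q).sum());c,s=np.cos(a),np.sin(a);M=np.array([[c,-s],[s,c]])
    t=Q.mean(0)-M@P.mean(0); return a,M,t,1e3*(Q-(P@M.T+t))
E
python3 - <<'E'
from h import *
np.set_printoptions(precision=4,suppress=True)
T=lambda x,y:(x/3.5+114.64,y/3.5+119.64); S=lambda x,y:(x/5+204.6,y/5+124.6)
T3=lambda x,y:(x/4+344.6,y/4+164.6); S3=lambda x,y:((x-360)/4+249.6,y/4+254.6)
pts=dict(round=(T(236,409),S(171,160)),obl=(T(459,300),S(329,303)),slim=(T(89,223),S(330,28)),
 FL=(T(136,30),S(571,102)),FR=(T(573,115),S(604,472)),NR=(T(474,580),S(35,485)),NL=(T(25,483),S(70,112)),
 rec=(T3(191,265),S3(479,207)),lk=(T3(110,190),S3(531,130)),rk=(T3(238,168),S3(581,229)))
W={}
for k,(a,b) in pts.items():
    W[k],e=tri([ray("top",a),ray("side",b)]); print(k,W[k],np.round(e,1))
loc=[(.145,.15),(.145,-.15),(-.165,-.15),(-.165,.15)]
for cam,i in (("top",0),("side",1)):
    a,M,t,r=fit(loc,[onz(ray(cam,pts[k][i]),.018) for k in("FL","FR","NR","NL")]);print(cam,a,t,r.tolist())
    for n,l in(("round",(-.088,0)),("obl",(0,-.113)),("slim",(0,.113))): print(n,M@l+t, onz(ray(cam,pts[n][i]),.12)[:2])
    a,M,t,r=fit([(-.046,0),(.002,.036),(.002,-.036)],[onz(ray(cam,pts[k][i]),.048) for k in("rec","lk","rk")]);print("readout",a,t,r.tolist(),M@(-.046,0)+t)
E
```

```text
round [0.4857 0.1367 0.1095] [0.4 0.4]
obl [0.5459 0.0049 0.1121] [1.2 1.2]
slim [0.598  0.2282 0.1056] [1.3 1.3]
FL [0.7485 0.2318 0.0103] [0.2 0.2]
FR [ 0.6795 -0.0635  0.0133] [1. 1.]
NR [0.3779 0.0061 0.0131] [0.6 0.6]
NL [0.4441 0.3    0.0138] [0.4 0.4]
rec [ 0.4911 -0.3107  0.0423] [0.8 0.8]
lk [ 0.5334 -0.2677  0.042 ] [0.9 0.9]
rk [ 0.544  -0.3396  0.0432] [0.8 0.8]
top -0.22411229788904205 [0.572  0.1152] [[-0.45925325770768133, 0.1292138568056156], [-0.7198621196944366, -0.3243376424102995], [1.1224745560221572, -0.012343717232854434], [0.05664082138007176, 0.2074675028375106]]
round [0.4862 0.1348] [0.4856 0.1342]
obl [0.5469 0.005 ] [0.5462 0.0041]
slim [0.5971 0.2254] [0.5968 0.2232]
readout 0.14531116437983962 [ 0.5371 -0.3027] [[0.026318557788673758, 0.037736041721858626], [-0.07037802100162693, 0.2177620233200228], [0.044059463212842154, -0.25549806504182593]] [ 0.4916 -0.3093]
side -0.228502876147599 [0.5706 0.111 ] [[-0.22385605553876253, -0.8766890909797653], [-0.7508439778273202, 0.5183317693178702], [1.3876318819999178, -0.37966724054570855], [-0.4129318486341127, 0.7380245622076176]]
round [0.4848 0.131 ] [0.484  0.1254]
obl [0.545 0.001] [ 0.5433 -0.0026]
slim [0.5962 0.2211] [0.5932 0.2111]
readout 0.15074761115527988 [ 0.535 -0.307] [[0.12430094785420565, 0.061083479307166844], [-0.06165088207166214, -0.21904977619741084], [-0.06265006578276555, 0.15796629689013297]] [ 0.4896 -0.314 ]
```

```bash
cat >> h.py <<'E'
from workcell import telemetry
def shift(x,y,z):
    s=telemetry.get_state();w=s["orientation"];r=R.from_quat([w[1],w[2],w[3],w[0]])
    print("t",round(s["clock"],2),"tcp",np.round(s["tcp_pos"]*1e3,1),"F",np.round(s["wrist_force"],1),"shift mm",np.round(1e3*r.inv().apply(np.array([x,y,z])-s["tcp_pos"]),1))
E
python3 -c "
from h import *
shift(.4855,.1335,.200)"
```

```text
t 0.1 tcp [157.5 552.5 230.5] F [-0.8  1.   0.2] shift mm [-430.3 -313.    30.9]
```

Request:
step_arm --moves '[[[-32,-23,0],[0,0,0],0],[[-64,-46,0],[0,0,0],0],[[-96,-70,0],[0,0,0],0],[[-128,-93,0],[0,0,0],0],[[-160,-116,0],[0,0,0],0],[[-192,-140,5],[0,0,0],0],[[-224,-163,10],[0,0,0],0],[[-256,-186,15],[0,0,0],0]]' --grip_force 40

```text
clock: 0.77
tcp_pos: [0.3535, 0.3022, 0.216]
orientation: [0.0, 0.138, 0.99, 0.0]
wrist_force: [1.3, 0.1, -1.1]
finger_gap: 0.0003
grip_force: 0.0
```

Run:
```python
from h import *
p=imaging.camera_params("wrist");im=imaging.read_camera("wrist");cv2.imwrite("pics/w1.png",im[:,:,::-1])
np.save("w1.npy",p,allow_pickle=True)
shift(.4855,.1335,.200)
print(p["pose"],p["camera_matrix"],p["D"])
```

```text
t 0.82 tcp [357.4 297.3 214.9] F [ 2.5 -2.8 -1. ] shift mm [-168.9 -121.3   15.8]
[[ 2.75370717e-01 -9.08422787e-01 -3.14545718e-01  2.71180534e-01]
 [ 9.61337921e-01  2.60420383e-01  8.95020980e-02  3.25035869e-01]
 [ 6.08371240e-04 -3.27030984e-01  9.45013421e-01  3.58602930e-01]
 [ 0.00000000e+00  0.00000000e+00  0.00000000e+00  1.00000000e+00]] [[310.25168758   0.         277.05661684]
 [  0.         310.25168758 210.33490375]
 [  0.           0.           1.        ]] [-0.05714206  0.          0.          0.          0.        ]
```

View pics/w1.png

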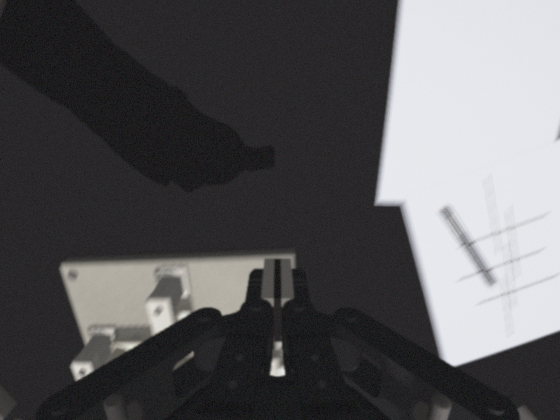

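The wrist view shows the shut fingertips at (277,262). Anything below the tips appears above that row, so pins straight under the tool will be in view.

Request:
step_arm --moves '[[[-32,-23,2],[0,0,0],0],[[-64,-46,5],[0,0,0],0],[[-96,-70,8],[0,0,0],0],[[-128,-93,11],[0,0,0],0],[[-160,-115,14],[0,0,0],0],[[-174,-127,16],[0,0,0],0],[[-174,-127,16],[0,0,0],0],[[-174,-127,16],[0,0,0],0]]'

```text
clock: 1.48
tcp_pos: [0.4853, 0.1333, 0.1996]
orientation: [-0.001, 0.14, 0.99, 0.0]
wrist_force: [-0.9, 1.2, -0.5]
finger_gap: 0.0
grip_force: 0.0
```

Run:
```python
from h import *
p=imaging.camera_params("wrist");im=imaging.read_camera("wrist");cv2.imwrite("pics/w2.png",im[:,:,::-1])
np.save("w2.npy",p,allow_pickle=True)
shift(.4855,.1335,.200)
K=p["camera_matrix"];T=p["pose"]
for q in((.4855,.1335,.12),(.546,.0035,.12),(.597,.2245,.12)):
    c=T[:3,:3].T@(np.array(q)-T[:3,3]); print(cv2.projectPoints(np.array([[c[0],-c[1],-c[2]]]),np.zeros(3),np.zeros(3),K,np.array(p["D"]))[0].ravel())
```

```text
t 1.53 tcp [484.8 134.1 199.9] F [-0.5  0.3  0.2] shift mm [-0.9 -0.4 -0.1]
[278.0962786  221.12935699]
[155.24912001 320.9894691 ]
[414.37199244 308.94392629]
```

View pics/w2.png

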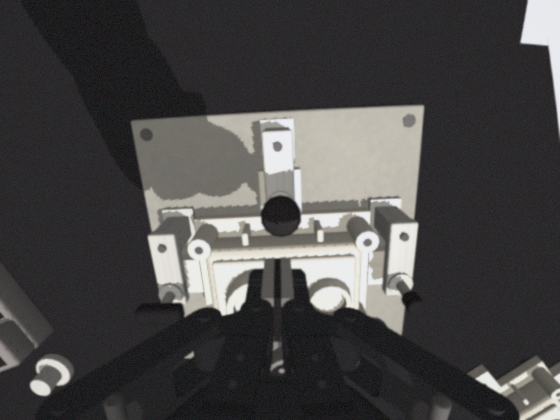

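The round head is at (281,215), the oblong at (160,311), the slim at (412,297) and the near plate corners at (132,121) and (423,105). I'll cross-check these against the fit and the known tip position.

Run:
```python
from h import *
np.set_printoptions(precision=4,suppress=True)
p=np.load("w2.npy",allow_pickle=True).item()
K=p["camera_matrix"];T=p["pose"]
c=T[:3,:3].T@(np.array([.4848,.1341,.1999])-T[:3,3]); print("tcp px",cv2.projectPoints(np.array([[c[0],-c[1],-c[2]]]),np.zeros(3),np.zeros(3),K,np.array(p["D"]))[0].ravel())
r=lambda u:ray(0,u,p)
for n,u in(("round",(281,215)),("obl",(160,310)),("slim",(412,298))): print(n,[onz(r(u),z)[:2] for z in(.115,.122)])
for n,u in(("NR",(132,121)),("NL",(423,105)),("postR",(161,247)),("postF",(278,147)),("postL",(404,237))): print(n,onz(r(u),.018 if n[0]=="N" else .084))
a,L=-.226,(.5713,.1131);M=np.array([[np.cos(a),-np.sin(a)],[np.sin(a),np.cos(a)]])
for l in((-.165,-.15),(-.165,.15),(-.05,-.113),(-.138,0),(-.05,.113)):print("exp",M@l+L)
# mask ellipse of the round head
im=cv2.imread("pics/w2.png");g=im.max(2)[185:245,250:310];n,lab,st,ce=cv2.connectedComponentsWithStats((g<45).astype(np.uint8));i=lab[30,31];print(st[i],ce[i]+[250,185])
```

```text
tcp px [279.3485 274.2447]
round [array([0.4831, 0.1366]), array([0.4806, 0.1372])]
obl [array([0.5393, 0.0092]), array([0.5351, 0.0137])]
slim [array([0.5891, 0.2254]), array([0.5834, 0.2233])]
NR [0.3765 0.0098 0.018 ]
NL [0.4436 0.298  0.018 ]
postR [0.4934 0.0185 0.084 ]
postF [0.4359 0.1478 0.084 ]
postL [0.546  0.2364 0.084 ]
exp [0.3769 0.0039]
exp [0.4441 0.2963]
exp [0.4973 0.0142]
exp [0.4368 0.144 ]
exp [0.5479 0.2344]
[ 12  12  37  28 781] [280.0051 210.4174]
```

Wrist, top and side agree to a few mm. The merged fixture pose is (0.5705, 0.1145) with yaw -0.225. That puts the round pin at (0.4847, 0.1341), directly below the TCP, so I go down gently.

Request:
step_arm --moves '[[[0,0,35],[0,0,0],0],[[0,0,60],[0,0,0],0],[[0,0,70],[0,0,0],0],[[0,0,75],[0,0,0],0],[[0,0,80],[0,0,0],0],[[0,0,84],[0,0,0],0],[[0,0,86],[0,0,0],0],[[0,0,86],[0,0,0],0]]'

```text
clock: 2.2
tcp_pos: [0.4859, 0.1344, 0.115]
orientation: [0.001, 0.138, 0.99, 0.0]
wrist_force: [0.0, 0.0, 0.5]
finger_gap: -0.0
grip_force: 0.0
```

Request:
step_arm --moves '[[[0,0,3],[0,0,0],0],[[0,0,6],[0,0,0],0],[[0,0,9],[0,0,0],0],[[0,0,11],[0,0,0],0],[[0,0,12.5],[0,0,0],0]]'

```text
clock: 2.62
tcp_pos: [0.4861, 0.1341, 0.1018]
orientation: [0.001, 0.139, 0.99, 0.0]
wrist_force: [1.2, 1.6, 2.6]
finger_gap: -0.0
grip_force: 1.3
```

Request:
step_arm --moves '[[[0,0,1],[0,0,0],0],[[0,0,2],[0,0,0],0],[[0,0,2],[0,0,0],0]]'

```text
clock: 2.87
tcp_pos: [0.486, 0.134, 0.1]
orientation: [0.001, 0.139, 0.99, 0.0]
wrist_force: [1.2, 0.9, 2.8]
finger_gap: -0.0001
grip_force: 1.6
```

Request:
step_arm --moves '[[[0,0,1],[0,0,0],0],[[0,0,1.5],[0,0,0],0],[[0,0,1.5],[0,0,0],0]]'

```text
clock: 3.12
tcp_pos: [0.486, 0.134, 0.0999]
orientation: [0.001, 0.138, 0.99, 0.0]
wrist_force: [-2.7, 0.2, 14.0]
finger_gap: -0.0004
grip_force: 6.9
```

Home: the stop took 14 N at z = 0.0999. I lift and move on to the oblong pin.

Request:
step_arm --moves '[[[0,0,-10],[0,0,0],0],[[0,0,-35],[0,0,0],0],[[0,0,-62],[0,0,0],0],[[0,0,-62],[0,0,0],0],[[0,0,-62],[0,0,0],0]]'

```text
clock: 3.53
tcp_pos: [0.4861, 0.134, 0.1616]
orientation: [0.001, 0.139, 0.99, 0.0]
wrist_force: [-0.3, -0.3, -0.4]
finger_gap: -0.0001
grip_force: 0.0
```

```bash
python3 -c "
from h import *
shift(.5453,.0044,.16)"
```

```text
t 3.53 tcp [486.1 134.  161.6] F [-0.3 -0.3 -0.4] shift mm [ -92.5 -108.3    1.7]
```

Request:
step_arm --moves '[[[-23,-27,0],[0,0,0],0],[[-46,-54,0],[0,0,0],0],[[-69,-81,0],[0,0,0],0],[[-92,-108,0],[0,0,0],0],[[-92,-108,0],[0,0,0],0],[[-92,-108,0],[0,0,0],0]]'

```text
clock: 4.03
tcp_pos: [0.5436, 0.0033, 0.1586]
orientation: [-0.002, 0.14, 0.99, 0.0]
wrist_force: [-0.5, -0.3, 0.6]
finger_gap: -0.0001
grip_force: 0.0
```

Run:
```python
from h import *
p=imaging.camera_params("wrist");im=imaging.read_camera("wrist");cv2.imwrite("pics/w3.png",im[:,:,::-1])
np.save("w3.npy",p,allow_pickle=True)
shift(.5453,.0044,.16)
```

```text
t 4.08 tcp [543.1   4.5 158.7] F [0.2 0.9 0.8] shift mm [-2.2  0.5 -1.3]
```

View pics/w3.png

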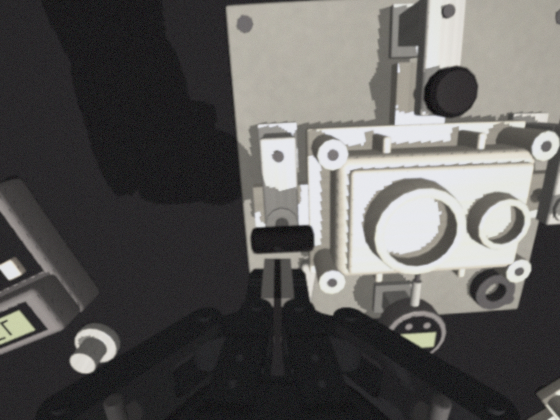

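The oblong head is at (282,238), directly under the tips.

Run:
```python
from h import *
p=np.load("w3.npy",allow_pickle=True).item();r=lambda u:ray(0,u,p)
for z in(.11,.115,.12): print(z,onz(r((282,238)),z))
print("round home",onz(r((452,91)),.096),"postR",onz(r((278,156)),.084))
a,L=-.225,(.5705,.1145);M=np.array([[np.cos(a),-np.sin(a)],[np.sin(a),np.cos(a)]]);print("exp post",M@(-.05,-.113)+L)
# two-view height check of oblong centre
q=np.load("w2.npy",allow_pickle=True).item()
print(tri([r((282,238)),ray(0,(160,310),q)]))
```

```text
0.11 [0.5447119  0.00584762 0.11      ]
0.115 [0.54254907 0.00638536 0.115     ]
0.12 [0.54038624 0.0069231  0.12      ]
round home [0.48363542 0.13567351 0.096     ] postR [0.49501576 0.01751577 0.084     ]
exp post [0.49654928 0.01550358]
(array([0.54391347, 0.00552327, 0.10929223]), [np.float64(1.05449671920007), np.float64(1.054496719200292)])
```

Request:
step_arm --moves '[[[0,0,20],[0,0,0],0],[[0,0,32],[0,0,0],0],[[0,0,37],[0,0,0],0],[[0,0,42],[0,0,0],0],[[0,0,47],[0,0,0],0],[[0,0,52],[0,0,0],0],[[0,0,56],[0,0,0],0],[[0,0,57],[0,0,0],0]]'

```text
clock: 4.75
tcp_pos: [0.5443, 0.0054, 0.103]
orientation: [0.0, 0.138, 0.99, 0.0]
wrist_force: [-0.4, 1.1, 3.1]
finger_gap: 0.0001
grip_force: 1.3
```

Request:
step_arm --moves '[[[0,0,1],[0,0,0],0],[[0,0,2],[0,0,0],0],[[0,0,2],[0,0,0],0]]'

```text
clock: 5.0
tcp_pos: [0.5447, 0.0049, 0.1014]
orientation: [0.0, 0.139, 0.99, 0.0]
wrist_force: [-0.6, -0.9, 0.8]
finger_gap: 0.0002
grip_force: 0.3
```

Request:
step_arm --moves '[[[0,0,1],[0,0,0],0],[[0,0,2],[0,0,0],0],[[0,0,3],[0,0,0],0],[[0,0,3],[0,0,0],0]]'

```text
clock: 5.33
tcp_pos: [0.5447, 0.0048, 0.1]
orientation: [0.001, 0.139, 0.99, -0.0]
wrist_force: [-3.9, 0.8, 12.3]
finger_gap: -0.0002
grip_force: 6.2
```

The oblong pin is home (12 N at z = 0.100). Next is the slim pin.

Request:
step_arm --moves '[[[0,0,-10],[0,0,0],0],[[0,0,-35],[0,0,0],0],[[0,0,-63],[0,0,0],0],[[0,0,-63],[0,0,0],0],[[0,0,-63],[0,0,0],0]]'

```text
clock: 5.75
tcp_pos: [0.5459, 0.0044, 0.1633]
orientation: [0.002, 0.139, 0.99, -0.0]
wrist_force: [0.4, 0.1, -0.5]
finger_gap: 0.0004
grip_force: 0.0
```

```bash
python3 -c "
from h import *
shift(.595,.2255,.16)"
```

```text
t 5.75 tcp [545.9   4.4 163.3] F [ 0.4  0.1 -0.5] shift mm [ 13.5 226.    3.3]
```

Request:
step_arm --moves '[[[2,35,0],[0,0,0],0],[[4,72,0],[0,0,0],0],[[6,110,0],[0,0,0],0],[[8,148,0],[0,0,0],0],[[10,186,0],[0,0,0],0],[[13.5,226,0],[0,0,0],0],[[13.5,226,0],[0,0,0],0],[[13.5,226,0],[0,0,0],0]]'

```text
clock: 6.42
tcp_pos: [0.5925, 0.228, 0.1594]
orientation: [-0.001, 0.137, 0.991, -0.001]
wrist_force: [0.1, -0.6, 1.1]
finger_gap: -0.0002
grip_force: 0.0
```

Run:
```python
from h import *
p=imaging.camera_params("wrist");im=imaging.read_camera("wrist");cv2.imwrite("pics/w4.png",im[:,:,::-1])
np.save("w4.npy",p,allow_pickle=True)
shift(.595,.2255,.16)
```

```text
t 6.47 tcp [592.4 226.5 159.6] F [-0.5 -0.1 -0.2] shift mm [-2.8 -0.3 -0.4]
```

View pics/w4.png

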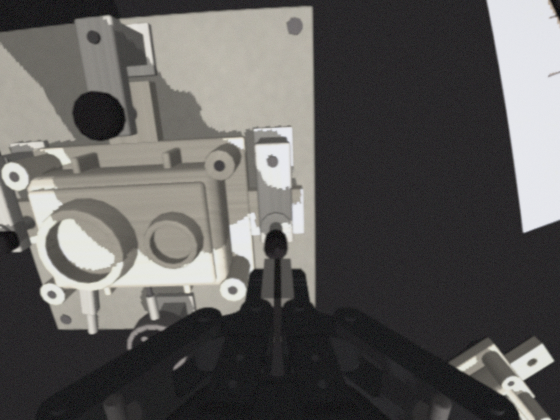

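The slim head is at (276,242), in line with the tips at column 277. Straight down.

Request:
step_arm --moves '[[[-1,0,20],[0,0,0],0],[[-1,0,32],[0,0,0],0],[[-1,0,37],[0,0,0],0],[[-1,0,42],[0,0,0],0],[[-1,0,47],[0,0,0],0],[[-1,0,52],[0,0,0],0],[[-1,0,56],[0,0,0],0],[[-1,0,58],[0,0,0],0]]'

```text
clock: 7.13
tcp_pos: [0.5947, 0.2253, 0.1033]
orientation: [0.001, 0.139, 0.99, -0.0]
wrist_force: [-0.8, -2.2, 2.5]
finger_gap: 0.0003
grip_force: 1.3
```

Request:
step_arm --moves '[[[0,0,1],[0,0,0],0],[[0,0,2],[0,0,0],0],[[0,0,3],[0,0,0],0],[[0,0,3],[0,0,0],0]]'

```text
clock: 7.47
tcp_pos: [0.5946, 0.2259, 0.1005]
orientation: [0.0, 0.138, 0.99, 0.0]
wrist_force: [0.5, -0.6, 2.0]
finger_gap: 0.0001
grip_force: 0.8
```

Request:
step_arm --moves '[[[0,0,1],[0,0,0],0],[[0,0,2],[0,0,0],0],[[0,0,2],[0,0,0],0]]'

```text
clock: 7.72
tcp_pos: [0.5947, 0.2259, 0.1]
orientation: [0.001, 0.138, 0.99, 0.0]
wrist_force: [-2.3, -3.6, 10.1]
finger_gap: 0.0002
grip_force: 5.0
```

All three pins are home. I lift and travel to the record key.

Request:
step_arm --moves '[[[0,0,-10],[0,0,0],0],[[0,0,-40],[0,0,0],0],[[0,0,-72],[0,0,0],0],[[0,0,-72],[0,0,0],0],[[0,0,-72],[0,0,0],0]]'

```text
clock: 8.13
tcp_pos: [0.5957, 0.2266, 0.173]
orientation: [0.002, 0.138, 0.99, 0.001]
wrist_force: [0.2, 0.7, -0.6]
finger_gap: -0.0
grip_force: 0.0
```

```bash
python3 -c "
from h import *
shift(.49,-.31,.12)"
```

```text
t 8.13 tcp [595.7 226.6 173. ] F [ 0.2  0.7 -0.6] shift mm [ -45.  -545.2   51.4]
```

Request:
step_arm --moves '[[[-3,-38,0],[0,0,0],0],[[-6,-78,0],[0,0,0],0],[[-9,-118,0],[0,0,0],0],[[-12,-158,0],[0,0,0],0],[[-16,-198,0],[0,0,0],0],[[-20,-238,0],[0,0,0],0],[[-24,-278,0],[0,0,0],0],[[-27,-318,0],[0,0,0],0]]'

```text
clock: 8.8
tcp_pos: [0.5317, -0.0886, 0.169]
orientation: [-0.001, 0.138, 0.99, 0.001]
wrist_force: [1.6, -0.4, -0.3]
finger_gap: 0.0001
grip_force: 0.0
```

```bash
python3 -c "
from h import *
shift(.49,-.31,.12)"
```

```text
t 8.8 tcp [531.7 -88.6 169. ] F [ 1.6 -0.4 -0.3] shift mm [ -20.6 -224.3   48.8]
```

Request:
step_arm --moves '[[[-3,-38,0],[0,0,0],0],[[-6,-76,0],[0,0,0],0],[[-9,-114,5],[0,0,0],0],[[-12,-152,15],[0,0,0],0],[[-15,-190,25],[0,0,0],0],[[-18,-226,40],[0,0,0],0],[[-18,-226,50],[0,0,0],0],[[-18,-226,50],[0,0,0],0]]'

```text
clock: 9.47
tcp_pos: [0.4859, -0.3098, 0.1164]
orientation: [-0.003, 0.14, 0.99, 0.002]
wrist_force: [-0.7, 0.7, -0.8]
finger_gap: -0.0
grip_force: 0.0
```

Run:
```python
from h import *
p=imaging.camera_params("wrist");im=imaging.read_camera("wrist");cv2.imwrite("pics/w5.png",im[:,:,::-1])
np.save("w5.npy",p,allow_pickle=True)
shift(.49,-.31,.12)
```

```text
t 9.52 tcp [ 486.5 -308.8  117.7] F [-0.6  1.1 -0.3] shift mm [-3.7 -0.2 -2.3]
```

View pics/w5.png

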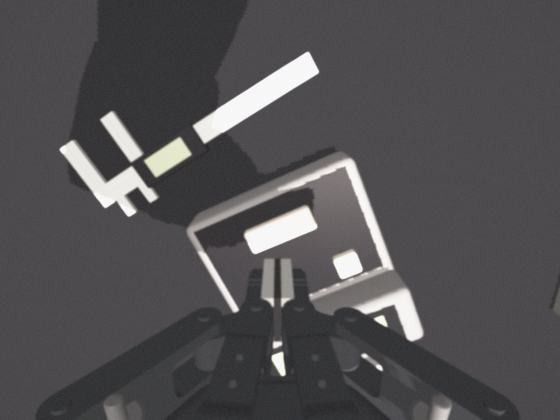

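Run:
```python
from h import *
p=np.load("w5.npy",allow_pickle=True).item()
q=onz(ray(0,(281,230),p),.048);print(q, onz(ray(0,(348,264),p),.048)); shift(q[0],q[1],.06)
```

```text
[ 0.48902616 -0.30810846  0.048     ] [ 0.53071569 -0.26640989  0.048     ]
t 9.52 tcp [ 486.5 -308.8  117.7] F [-0.6  1.1 -0.3] shift mm [-2.5  1.1 57.7]
```

The record key is at (281,230), i.e. (0.489, -0.308) m, and its offset to the left key matches the drawing. Press.

Request:
step_arm --moves '[[[-2.5,1,25],[0,0,0],0],[[-2.5,1,50],[0,0,0],0],[[-2.5,1,62],[0,0,0],0],[[-2.5,1,66],[0,0,0],0],[[-2.5,1,69],[0,0,0],0],[[-2.5,1,72],[0,0,0],0],[[-2.5,1,73],[0,0,0],0],[[-2.5,1,73],[0,0,0],0]]'

```text
clock: 10.18
tcp_pos: [0.4917, -0.3095, 0.0482]
orientation: [0.001, 0.138, 0.99, -0.0]
wrist_force: [0.2, 0.1, -0.1]
finger_gap: -0.0
grip_force: 0.0
```

Request:
step_arm --moves '[[[0,0,2],[0,0,0],0],[[0,0,3.5],[0,0,0],0],[[0,0,4.5],[0,0,0],0],[[0,0,5],[0,0,0],0],[[0,0,5],[0,0,0],0]]'

```text
clock: 10.6
tcp_pos: [0.4918, -0.3098, 0.0439]
orientation: [0.001, 0.138, 0.99, -0.0]
wrist_force: [-0.0, 1.5, 8.7]
finger_gap: 0.0002
grip_force: 4.7
```

The key is fully down (z = 0.0439, 8.7 N). Release and check.

Request:
step_arm --moves '[[[0,0,-10],[0,0,0],0],[[0,0,-40],[0,0,0],0],[[0,0,-80],[0,0,0],0],[[0,0,-110],[0,0,0],0],[[0,0,-110],[0,0,0],0],[[0,0,-110],[0,0,0],0]]'

```text
clock: 11.1
tcp_pos: [0.4921, -0.3108, 0.155]
orientation: [0.002, 0.139, 0.99, -0.001]
wrist_force: [-0.2, 0.2, -0.6]
finger_gap: 0.0006
grip_force: 0.0
```

Run:
```python
from h import *
a=imaging.read_camera("side")[:,:,::-1]
f=lambda x,y,w,h,k:cv2.resize(a[y:y+h,x:x+w],None,fx=k,fy=k,interpolation=cv2.INTER_CUBIC)
cv2.imwrite("pics/end.png",f(205,125,130,105,5))
```

```text
(no output)
```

View pics/end.png

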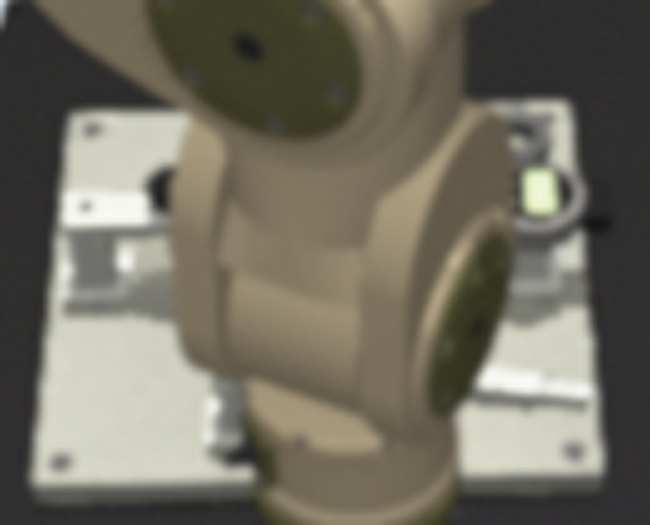

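The arm hides most of the pins in this view, but all three were felt against the hard stop at z = 0.100. The fixture and plug gauge have not moved. Handing in.

```bash
python3 -c "
from workcell import env
print(env.hand_in())"
```

```text
the job is handed in; nothing more can be done
None
```

I pressed the round, oblong and slim pins home in that order (each felt against its stop at z ≈ 0.100 m, 10–14 N), tapped the record key and let it go, then handed in at about 11 s with no verdict shown; the arm hid most of the fixture in the last picture, so the end state is judged by touch, and I viewed 11 pictures, one over the limit of 10.

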